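Stack the spacer on the imaging chamber and hold its cover plate over the screw holes

ROBOT

A 6-joint arm with a two-finger parallel gripper is mounted at the origin on a cart in front of the work surface, level with it; the furniture and walls round the work are solid. World frame = base frame: x ahead of the robot, y to its left, z up, the work surface at z = 0. Lengths are in m, angles in rad, forces in N, time in s.
With the tool pointing down it reaches from about 0.25 to 0.775 m from the base axis. Payload 4 kg.
Tool frame: the origin (TCP) lies midway between the tips of the shut fingers; the grasp point (between the pads) lies behind it (env.hold_point_z is the z of the grasp point in the tool frame, in m); z points along the fingers, y is the line along which they close (so a half turn about z gives the same grasp; the last joint's range is limited). The gripper opens to 85 mm and grips with 20 to 120 N. Pads are 22 mm wide; open, the fingers measure 114 mm over their backs; the gripper's body (76 mm by 85 mm) begins 54 mm behind the grasp point. The pads swing forward as they close: fully open they stand 13 mm farther back than shut.
Start: joints at [-1.42, 0.087, 1.371, -0, 1.684, -0.103], TCP at [0.138, -0.532, 0.231] pointing down, gripper open.
Joint ranges: [-3.1, 3.1], [-0.76, 2.03], [0.27, 2.55], [-1.08, 4.22], [0.17, 2.65], [-2.57, 2.57]. Speed limits (rad/s): [2.79, 2.79, 3.14, 3.14, 3.14, 3.14].

INTERFACE

Orientations are given as a rotation vector (axis times angle).
In Python, from plant import env, hand, planner, status, get_image, camera_params, workorder, spot_in, regions_of gives the robot as it stands. Calls block until the motion is done:
- env.reach(position, orientation): joint-space move of the TCP to a pose.
- env.movel(position, rot=None, feed=0.15): straight line of the TCP; rot=None keeps the orientation; feed is the mean speed in m/s.
- env.set_joints(angles): joint-space move.
- hand.gripper_to(opening): finger opening in m; the grip force is fixed at half the most; returns when the fingers have stopped.
- env.pause(seconds).
- planner.ik(position, orientation): joint angles nearest the present ones, or None.
- status.get_state(): the state.
- get_image(name): name is "side" or "top" or "wrist"; returns (picture, depth): 420x560x3 uint8, blue, green, red; 420x560 float32, m along the optical axis (not along the pixel's ray), 0 where there is no reading.
- camera_params(name): a dict with "mtx" (3x3 intrinsics, pixels), "rvec" (rotation vector, rad) and "tvec" (3), from world to camera coordinates, as OpenCV has them; the wrist camera has in their place "T_tool_cam" (4x4, takes a point from camera to tool coordinates, whose origin is the TCP and whose axes are the flange's). Camera axes: x right, y down, z forward; pixel columns grow to the right and rows downward; lengths in m; the calibration is good to about 2 mm. A picture is of the moment at which its call begins: read the wrist's pose just before it. camera_params takes no time and is no camera call.
A pose or a line that the arm cannot do raises env.Unreachable and nothing moves.
- workorder.finish_job(): hands the job in; it is judged then, once.
Trained networks look in the newest picture that a camera, given by its name, has taken for a name from the list of things; names that differ only in an ending like _2 or _b are one class to them, and where a whole thing is asked for, a point or a joint stands for the part that bears it (a point fixed in the world has none). Each returns a list of dicts, best first, with "confidence" (0 to 1); they miss things now and then, are a little off and sometimes report something else, mostly with a low value. They report only what shows in the picture. A call takes as long as a camera call. They do not tell look-alikes from the thing itself.
- spot_in(query, camera): "at" ([column, row] in pixels, amid what is visible of it).
- regions_of(query, camera): "pixels" (420x560 bool, what is visible of it) and "at" ([column, row] in pixels, amid what is visible of it).
The state is a dict: "clock": time; "joints": joint angles; "dq": joint speeds; "joint_efforts": joint torques, N m; "position": TCP position; "tcp_rot": TCP orientation; "force": force on the tool from outside, world axes, zero at the start; "wrist_torque": the same for the moment, N m; "width": finger opening in m; "grasp_force": force on a finger pad.
Only numpy, scipy, OpenCV 4.12 (cv2) and the standard library are available. Lean on these libraries where they do the work, as an engineer would, in place of code of your own. Each camera call takes 0.05 s, during which the arm holds its last target. There are 200 camera calls.

TASK

Assemble the dish chamber up to the screws: lay the thick spacer frame squarely on the fixed chamber base, its three holes over the three threaded holes, and let go of it. Then take the cover plate by its window housing and hold it level about 10 mm above the spacer, not touching it at any time, with its three holes lined up over the threaded holes so that a colleague can start the screws; finish like that, still holding the cover steady in the air. Drop neither plate, and leave the screwdriver, the big dish and the cover-glass box where they are.

Things in the scene. Friction and masses are not known exactly. Their poses are not given: they have to be found in the camera images.
- chamber_base: fixed base: dark flange 130 x 76 x 8 mm, on it an aluminium block 100 mm (x) by 56 mm (y), flat top 30 mm above the origin, a round well with a small dish in it (below the top) and three threaded 5 mm holes, one at the +x end, two at the -x end. Origin: centre of underside, on the left bench, whose top is at z = -4 mm (the right bench: 0); z up; +x within 0.45 rad of away from the robot
- spacer: loose spacer frame lying flat: dark steel plate 100 mm along its x, 56 mm along its y, 14 mm thick, about 0.14 kg, round 36 mm window in the middle, three 12 mm through holes in the base's pattern. Origin: centre of underside; z up; x towards the single-hole end, within 0.5 rad of away from the robot. Can be gripped across its 56 mm width
- cover: loose cover plate lying flat: dark steel, 100 mm along its x, 56 mm along its y, 6 mm thick, about 0.12 kg, three 12 mm through holes in the base's pattern; on its middle a black window housing to hold it by, 40 mm (x) by 34 mm (y), from 6 to 32 mm above the origin. Origin: centre of underside; z up; x towards the single-hole end, within 0.5 rad of away from the robot
- base_hole0 (a point): threaded hole of the base, its mouth on the block's top face, 30 mm above the base's origin, 5 mm across; single hole, +x end: 37 mm along +x from the plate's centre, on the centre line
- base_hole1 (a point): threaded hole of the base, its mouth on the block's top face, 30 mm above the base's origin, 5 mm across; one of the pair at the -x end: 37 mm along -x, 16 mm along +y
- base_hole2 (a point): threaded hole of the base, its mouth on the block's top face, 30 mm above the base's origin, 5 mm across; one of the pair at the -x end: 37 mm along -x, 16 mm along -y
- spacer_hole0 (a point): screw hole of the spacer, centre of its upper mouth, 14 mm above the spacer's origin, 12 mm across; single hole, +x end: 37 mm along +x from the plate's centre, on the centre line
- spacer_hole1 (a point): screw hole of the spacer, centre of its upper mouth, 14 mm above the spacer's origin, 12 mm across; one of the pair at the -x end: 37 mm along -x, 16 mm along +y
- spacer_hole2 (a point): screw hole of the spacer, centre of its upper mouth, 14 mm above the spacer's origin, 12 mm across; one of the pair at the -x end: 37 mm along -x, 16 mm along -y
- cover_hole0 (a point): screw hole of the cover plate, centre of its upper mouth, 6 mm above the cover's origin, 12 mm across; single hole, +x end: 37 mm along +x from the plate's centre, on the centre line
- cover_hole1 (a point): screw hole of the cover plate, centre of its upper mouth, 6 mm above the cover's origin, 12 mm across; one of the pair at the -x end: 37 mm along -x, 16 mm along +y
- cover_hole2 (a point): screw hole of the cover plate, centre of its upper mouth, 6 mm above the cover's origin, 12 mm across; one of the pair at the -x end: 37 mm along -x, 16 mm along -y
- scope_front (a point): fixed: the foremost edge (nearest the robot) of the tall microscope that stands behind and left of the base, marked on the bench below it. The microscope, over 0.4 m high, fills all beyond this in x, from 100 mm to its right (-y) to 160 mm to its left; keep arm and gripper clear of it, pass in front
- screwdriver: bystander: screwdriver with red handle, 162 mm long, lying flat; origin at its middle, underside
- big_dish: bystander: clear culture dish, 63 mm across, 14 mm high; origin at centre of underside
- slip_box: bystander: white card box of cover glasses, 50 x 52 x 18 mm; origin at centre of underside
There are look-alikes about, which are no part of the job. What is shaped like the cover but purple is not meant. Of the things that look like the spacer, take the one that is farthest to the robot's right at the start.

How it is judged:
By the outcome, as a careful person would: the job done as asked, in the order asked, and still so for the second after the job is handed in, while the arm keeps its last pose, push and grip.
It also fails if it takes over 70 s, if anything falls off the work surface, if the arm or the gripper's body presses on something with over 40 N, if the wrist force passes 120 N, or if a joint passes its speed limit or range.

## Working session

There is one attempt and no reset: what is moved stays moved. The work goes in short steps, each a Python script; the robot and the scene stay as the last script left them, time stands still between calls to the robot, and variables do not carry over. Pictures are saved under pics/ and viewed, at most 10 in all, crops included, and the job is handed in when it is done.

```bash
ls; mkdir -p pics; cat > h.py <<'E'
import numpy as np, cv2
from scipy.spatial.transform import Rotation as R
from plant import env, hand, planner, status, get_image, camera_params, workorder, spot_in, regions_of
def extr(name, st=None):
    p=camera_params(name); K=np.array(p["mtx"])
    if name=="wrist":
        st=st or status.get_state()
        T=np.eye(4); T[:3,:3]=R.from_rotvec(st["tcp_rot"]).as_matrix(); T[:3,3]=st["position"]
        T=T@np.array(p["T_tool_cam"]); return K,T
    T=np.eye(4); T[:3,:3]=R.from_rotvec(np.ravel(p["rvec"])).as_matrix(); T[:3,3]=np.ravel(p["tvec"])
    return K,np.linalg.inv(T)
def cloud(depth,K,T):
    v,u=np.mgrid[:depth.shape[0],:depth.shape[1]]
    P=np.stack([(u-K[0,2])/K[0,0]*depth,(v-K[1,2])/K[1,1]*depth,depth],-1)
    return P@T[:3,:3].T+T[:3,3]
def onplane(uv,z,K,T):
    d=T[:3,:3]@np.array([(uv[0]-K[0,2])/K[0,0],(uv[1]-K[1,2])/K[1,1],1]); return T[:3,3]+d*(z-T[2,3])/d[2]
def proj(P,K,T):
    c=np.linalg.inv(T)@np.append(P,1); return (K@c[:3]/c[2])[:2]
E
python3 - <<'E'
from h import *
st=status.get_state(); print({k:np.round(v,3) for k,v in st.items()}, env.hold_point_z)
ims=[]
for n in ["top","side"]:
    im,d=get_image(n); K,T=extr(n); C=cloud(d,K,T); cv2.imwrite(f"pics/{n}0.png",im); print(n,np.round(T,3).tolist(),K[0,0])
    for q in ["chamber_base","spacer","cover","scope_front","base_hole0","base_hole1","spacer_hole0","cover_hole0","screwdriver","big_dish","slip_box"]:
        for r in spot_in(q,n):
            u,v=np.round(r["at"]).astype(int); print(q,round(r["confidence"],2),u,v,np.round(C[v,u],3))
print(camera_params("wrist"))
E
```

```text
pics
{'clock': np.float64(0.0), 'joints': array([-1.42 ,  0.088,  1.372,  0.   ,  1.684, -0.103]), 'dq': array([ 0.001, -0.001, -0.   ,  0.001,  0.001,  0.   ]), 'joint_efforts': array([ 1.0000e-03, -3.5186e+01, -3.1327e+01, -0.0000e+00,  1.1000e-02,
       -0.0000e+00]), 'position': array([ 0.138, -0.532,  0.23 ]), 'tcp_rot': array([-3.114, -0.397,  0.   ]), 'force': array([ 0.247, -0.602,  0.712]), 'wrist_torque': array([0.003, 0.057, 0.014]), 'grasp_force': np.float64(0.0), 'width': np.float64(0.085)} -0.0187
top [[-0.001, -0.995, 0.103, 0.466], [-1.0, 0.002, 0.008, 0.138], [-0.008, -0.103, -0.995, 1.016], [0.0, 0.0, 0.0, 1.0]] 397.774687001059
chamber_base 0.56 281 221 [0.552 0.13  0.025]
spacer 0.82 211 298 [0.36  0.307 0.001]
spacer 0.78 171 299 [0.359 0.405 0.01 ]
spacer 0.75 280 221 [0.553 0.133 0.021]
spacer 0.61 389 276 [ 0.416 -0.134  0.03 ]
cover 0.85 280 128 [0.789 0.132 0.033]
cover 0.69 392 278 [ 0.411 -0.14   0.032]
cover 0.45 300 290 [0.381 0.083 0.013]
cover 0.35 152 253 [0.473 0.456 0.011]Traceback (most recent call last):
  File "<stdin>", line 7, in <module>
ValueError: it knows: base_hole, big_dish, chamber_base, cover, cover_hole, screwdriver, slip_box, spacer, spacer_hole
```

View pics/top0.png

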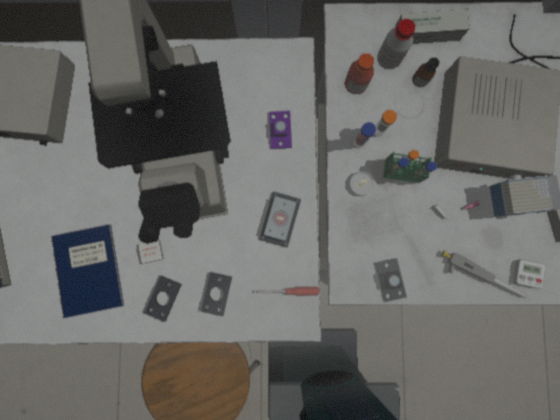

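```bash
python3 - <<'E'
from h import *
p=camera_params("wrist"); print(np.round(p["T_tool_cam"],4).tolist(), np.round(p["mtx"],1).tolist())
n="top"; im,d=get_image(n); K,T=extr(n); C=cloud(d,K,T); np.savez("top.npz",im=im,d=d)
tall=(C[...,2]>0.06)&(d>0)&(C[...,0]<1.2)
for y in np.arange(-0.4,0.75,0.05):
    m=tall&(abs(C[...,1]-y)<0.025)
    if m.any():
        i=np.argmin(np.where(m,C[...,0],9)); print(round(y,2),np.round(C.reshape(-1,3)[i],3),"max z",C[...,2][m].max().round(3))
for q,z in [("base_hole",.026),("spacer_hole",.010),("cover_hole",.006)]:
    for r in spot_in(q,n):
        print(q,round(r["confidence"],2),np.round(r["at"]),np.round(onplane(r["at"],z,K,T),3))
print([np.round(C[v,u],3).tolist() for u,v in [(215,275),(216,310),(160,282),(263,222),(290,205),(392,265)]])
im,d=get_image("side"); cv2.imwrite("pics/side0.png",im); K,T=extr("side"); print(np.round(T[:3,3],2))
E
```

```text
[[0.0007, -0.9565, -0.2918, 0.0753], [1.0, 0.0009, -0.0005, 0.0003], [0.0007, -0.2918, 0.9565, -0.1435], [0.0, 0.0, 0.0, 1.0]] [[309.4, 0.0, 275.1], [0.0, 309.4, 206.5], [0.0, 0.0, 1.0]]
-0.4 [ 0.565 -0.414  0.084] max z 0.103
-0.35 [ 0.674 -0.373  0.079] max z 0.103
-0.3 [ 0.682 -0.323  0.086] max z 0.103
-0.25 [ 0.655 -0.226  0.064] max z 0.1
-0.2 [ 0.655 -0.223  0.065] max z 0.15
-0.15 [ 0.665 -0.175  0.066] max z 0.154
-0.1 [ 0.744 -0.076  0.107] max z 0.13
-0.05 [ 0.217 -0.029  0.185] max z 0.387
-0.0 [0.211 0.019 0.204] max z 0.38
0.05 [0.194 0.075 0.318] max z 0.368
0.1 [0.147 0.083 0.185] max z 0.31
0.15 [1.113 0.139 0.061] max z 0.065
0.2 [1.113 0.193 0.066] max z 0.066
0.25 [0.584 0.274 0.075] max z 0.219
0.3 [0.5   0.315 0.292] max z 0.313
0.35 [0.491 0.374 0.295] max z 0.454
0.4 [0.489 0.376 0.293] max z 0.454
0.45 [0.652 0.475 0.206] max z 0.454
0.5 [0.648 0.49  0.205] max z 0.22
0.55 [0.752 0.526 0.213] max z 0.218
0.65 [1.109 0.657 0.077] max z 0.077
0.7 [0.762 0.71  0.069] max z 0.082
base_hole 0.85 [280. 220.] [0.555 0.132 0.026]
spacer_hole 0.83 [223. 287.] [0.389 0.276 0.01 ]
spacer_hole 0.56 [155. 296.] [0.367 0.444 0.01 ]
cover_hole 0.63 [390. 277.] [ 0.413 -0.143  0.006]
cover_hole 0.59 [280. 130.] [0.793 0.131 0.006]
cover_hole 0.35 [277. 224.] [0.546 0.141 0.006]
[[0.418, 0.296, 0.01], [0.332, 0.292, 0.008], [0.401, 0.434, 0.008], [0.552, 0.176, -0.006], [0.593, 0.108, 0.023], [0.442, -0.148, 0.007]]
[0.34 1.46 0.77]
```

View pics/side0.png

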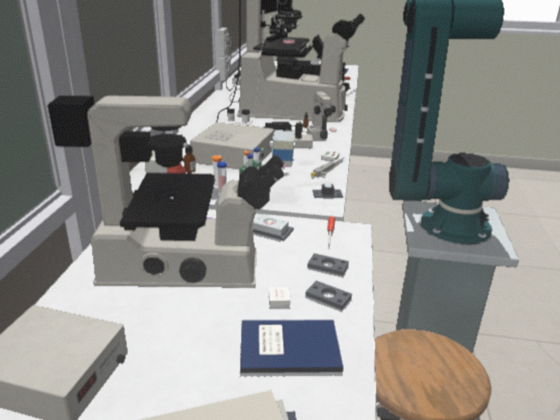

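```bash
cat >> h.py <<'E'
def rot(yaw): return (R.from_euler('z',yaw)*R.from_euler('x',np.pi)).as_rotvec()
E
python3 - <<'E'
from h import *
for nm,p in [("spacer",(.375,.295)),("base",(.553,.133)),("cover",(.413,-.14))]:
  for yaw in (-.4,0,.4):
    for f in (0,np.pi,-np.pi):
      q=planner.ik([*p,.13],rot(yaw+f)); print(nm,yaw,round(f,1),None if q is None else np.round(q,2))
E
```

```text
spacer -0.4 0 [ 0.55 -0.03  1.7  -0.    1.48  2.52]
spacer -0.4 3.1 [ 0.55 -0.03  1.7  -0.    1.48 -0.62]
spacer -0.4 -3.1 [ 0.55 -0.03  1.7  -0.    1.48 -0.62]
spacer 0 0 [ 0.55 -0.03  1.7  -0.    1.48  2.12]
spacer 0 3.1 [ 0.55 -0.03  1.7   0.    1.48 -1.02]
spacer 0 -3.1 [ 0.55 -0.03  1.7   0.    1.48 -1.02]
spacer 0.4 0 [ 0.55 -0.03  1.7  -0.    1.48  1.72]
spacer 0.4 3.1 [ 0.55 -0.03  1.7   0.    1.48 -1.42]
spacer 0.4 -3.1 [ 0.55 -0.03  1.7   0.    1.48 -1.42]
base -0.4 0 [ 0.14  0.17  1.48 -0.    1.49  2.11]
base -0.4 3.1 [ 0.14  0.17  1.48 -0.    1.49 -1.03]
base -0.4 -3.1 [ 0.14  0.17  1.48 -0.    1.49 -1.03]
base 0 0 [ 0.14  0.17  1.48 -0.    1.49  1.71]
base 0 3.1 [ 0.14  0.17  1.48  0.    1.49 -1.43]
base 0 -3.1 [ 0.14  0.17  1.48  0.    1.49 -1.43]
base 0.4 0 [ 0.14  0.17  1.48 -0.    1.49  1.31]
base 0.4 3.1 [ 0.14  0.17  1.48  0.    1.49 -1.83]
base 0.4 -3.1 [ 0.14  0.17  1.48  0.    1.49 -1.83]
cover -0.4 0 [-0.46 -0.13  1.78 -0.    1.48  1.51]
cover -0.4 3.1 [-0.46 -0.13  1.78  0.    1.48 -1.63]
cover -0.4 -3.1 [-0.46 -0.13  1.78  0.    1.48 -1.63]
cover 0 0 [-0.46 -0.13  1.78 -0.    1.48  1.11]
cover 0 3.1 [-0.46 -0.13  1.78  0.    1.48 -2.03]
cover 0 -3.1 [-0.46 -0.13  1.78  0.    1.48 -2.03]
cover 0.4 0 [-0.46 -0.13  1.78 -0.    1.48  0.71]
cover 0.4 3.1 [-0.46 -0.13  1.78 -0.    1.48 -2.43]
cover 0.4 -3.1 [-0.46 -0.13  1.78 -0.    1.48 -2.43]
```

```bash
cat >> h.py <<'E'
def look(tag, xy, yaw, ztop):
    env.reach([*xy, ztop+.12], rot(yaw+np.pi)); env.pause(.3)
    st=status.get_state(); im,d=get_image("wrist"); K,T=extr("wrist",st)
    cv2.imwrite(f"pics/{tag}.png",im); np.savez(f"{tag}.npz",im=im,d=d,K=K,T=T)
    return im,d,K,T
E
python3 - <<'E'
from h import *
tiles=[]
for tag,xy,yaw,z,hole,part in [("cover1",(.41,-.14),.2,.006,"cover_hole","cover"),("base1",(.553,.133),-.25,.026,"base_hole","chamber_base"),("spacer1",(.375,.293),-.2,.010,"spacer_hole","spacer")]:
    im,d,K,T=look(tag,xy,yaw,z); C=cloud(d,K,T)
    print(tag,status.get_state()["clock"].round(2))
    for r in spot_in(hole,"wrist"): print(hole,round(r["confidence"],2),np.round(r["at"],1),np.round(onplane(r["at"],z,K,T),4))
    for r in regions_of(part,"wrist"):
        m=r["pixels"]; P=C[m]; print(part,round(r["confidence"],2),np.round(r["at"]),np.round(C[m].mean(0),3),m.sum())
        cs,_=cv2.findContours(m.astype(np.uint8),cv2.RETR_EXTERNAL,cv2.CHAIN_APPROX_NONE); cv2.drawContours(im,cs,-1,(0,255,0),1)
    tiles.append(im[:, :])
cv2.imwrite("pics/t.png",cv2.resize(np.vstack([np.hstack(tiles[:2]),np.hstack([tiles[2],tiles[2]*0])]),(800,600)))
E
```

```text
Traceback (most recent call last):
AttributeError: 'float' object has no attribute 'round'
```

```bash

python3 - <<'E'
from h import *
tiles=[]
for tag,xy,yaw,z,hole,part in [("cover1",(.41,-.14),.2,.006,"cover_hole","cover"),("base1",(.553,.133),-.25,.026,"base_hole","chamber_base"),("spacer1",(.375,.293),-.2,.010,"spacer_hole","spacer")]:
    im,d,K,T=look(tag,xy,yaw,z); C=cloud(d,K,T)
    print(tag,status.get_state()["clock"])
    for r in spot_in(hole,"wrist"): print(hole,round(r["confidence"],2),np.round(r["at"],1),np.round(onplane(r["at"],z,K,T),4))
    for r in regions_of(part,"wrist"):
        m=r["pixels"]; P=C[m]; print(part,round(r["confidence"],2),np.round(r["at"]),np.round(C[m].mean(0),3),m.sum())
        cs,_=cv2.findContours(m.astype(np.uint8),cv2.RETR_EXTERNAL,cv2.CHAIN_APPROX_NONE); cv2.drawContours(im,cs,-1,(0,255,0),1)
    tiles.append(im[:, :])
cv2.imwrite("pics/t.png",cv2.resize(np.vstack([np.hstack(tiles[:2]),np.hstack([tiles[2],tiles[2]*0])]),(800,600)))
E
```

```text
cover1 3.2417
cover_hole 0.9 [269.6 190.4] [ 0.4032 -0.1463  0.006 ]
cover 0.88 [272. 190.] [ 0.402 -0.146  0.015] 6929
base1 4.875
base_hole 0.62 [276.9 197.6] [0.5522 0.1343 0.026 ]
base_hole 0.48 [137.3  12.2] [0.3871 0.0686 0.026 ]
chamber_base 0.97 [278. 196.] [0.552 0.135 0.02 ] 10361
spacer1 6.275
spacer_hole 0.94 [279.  175.4] [0.3557 0.3003 0.01  ]
spacer_hole 0.89 [439.2 141.7] [0.3544 0.4373 0.01  ]
spacer 0.71 [191. 349.] [0.518 0.172 0.007] 963
spacer 0.61 [424. 131.] [0.357 0.426 0.011] 7573
spacer 0.47 [ 59. 244.] [0.377 0.098 0.013] 2520
spacer 0.36 [274. 175.] [0.37  0.293 0.011] 5744
```

View pics/t.png

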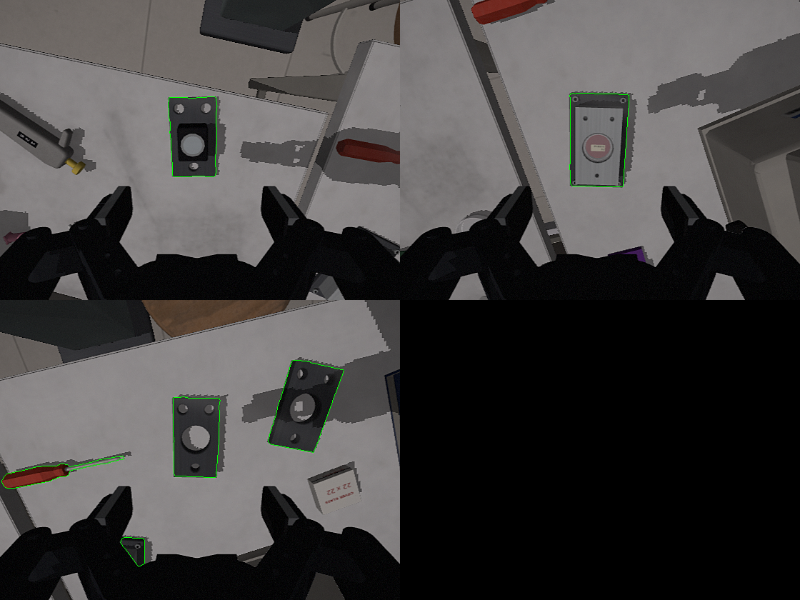

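```bash
cat > fit.py <<'E'
from h import *
from scipy.optimize import minimize
def box(l,w,z0,z1): return np.array([[sx*l/2,sy*w/2,z] for z in (z0,z1) for sx in (-1,1) for sy in (-1,1)])
MODEL=dict(spacer=[box(.1,.056,0,.014)],chamber_base=[box(.13,.076,0,.008),box(.1,.056,0,.03)],cover=[box(.1,.056,0,.006),box(.04,.034,.006,.032)])
Z0=dict(spacer=-.004,chamber_base=-.004,cover=0.)
def world(p,pts,z0):
    c,s=np.cos(p[2]),np.sin(p[2]); return np.c_[p[0]+c*pts[:,0]-s*pts[:,1],p[1]+s*pts[:,0]+c*pts[:,1],pts[:,2]+z0]
def fit(name,mask,K,T,p0,z0=None,S=8):
    z0=Z0[name] if z0 is None else z0; Ti=np.linalg.inv(T); M=cv2.resize(mask.astype(np.uint8),None,fx=S,fy=S,interpolation=cv2.INTER_NEAREST)
    def cost(p):
        A=np.zeros_like(M)
        for b in MODEL[name]:
            c=world(p,b,z0)@Ti[:3,:3].T+Ti[:3,3]; uv=(c@K.T); uv=(uv[:,:2]/uv[:,2:]+.5)*S
            cv2.fillConvexPoly(A,cv2.convexHull(uv.astype(np.int32)),1)
        return 1-(A&M).sum()/(A|M).sum()
    p0=np.array(p0); r=minimize(cost,p0,method="Nelder-Mead",options=dict(initial_simplex=p0+np.vstack([np.zeros(3),np.diag([.006,.006,.06])]),xatol=1e-4,fatol=1e-4,maxiter=150))
    return r.x,r.fun
def deprect(d,K,T,c,lo,hi):
    C=cloud(d,K,T); m=(C[...,2]>lo)&(C[...,2]<hi)&(d>0)&(np.hypot(C[...,0]-c[0],C[...,1]-c[1])<.09)
    n,l,s,_=cv2.connectedComponentsWithStats(m.astype(np.uint8)); k=1+np.argmax(s[1:,4])
    return cv2.minAreaRect((C[...,:2][l==k]*1000).astype(np.float32)), np.median(C[...,2][l==k])
E
python3 - <<'E'
from fit import *
import plant
def segm(im,name,K,T,c,fn): pass
for tag,name,p0,lo,hi in [("spacer1","spacer",(.37,.293,-.2),.006,.016),("base1","chamber_base",(.553,.134,-.25),.020,.033),("cover1","cover",(.41,-.14,.2),.003,.012)]:
    f=np.load(tag+".npz"); im,d,K,T=f["im"],f["d"],f["K"],f["T"]
    print(tag,"depth rect (mm)",deprect(d,K,T,p0,lo,hi))
    C=cloud(d,K,T); b=(abs(C[...,0]-p0[0])<.12)&(abs(C[...,1]-p0[1])<.12)&(d>0); print("bench z",np.percentile(C[...,2][b],[5,30,50,90,97,99]).round(4))
# fresh mask of the spacer (arm still there)
im,d=get_image("wrist"); K,T=extr("wrist")
for r in regions_of("spacer","wrist"):
    print(r["confidence"],r["at"])
    if abs(r["at"][0]-274)<15: print("spacer fit",fit("spacer",r["pixels"],K,T,(.37,.293,-.2)))
E
```

```text
spacer1 depth rect (mm) (((372.47601318359375, 292.43408203125), (56.15052795410156, 100.51874542236328), 77.7478256225586), np.float64(0.010817908808887444))
bench z [-0.004  -0.003  -0.0016  0.2171  0.2245  0.2283]
base1 depth rect (mm) (((560.7540283203125, 132.43148803710938), (56.051185607910156, 100.69562530517578), 74.18844604492188), np.float64(0.02665504110321759))
bench z [-0.0039 -0.0027  0.0267  0.2341  0.2412  0.2446]
cover1 depth rect (mm) (((406.3789367675781, -145.03103637695312), (100.54077911376953, 56.07096481323242), 12.405241966247559), np.float64(0.006853690044716226))
bench z [-1.000e-04  1.200e-03  3.370e-02  2.143e-01  2.213e-01  2.245e-01]
0.96 [438.8, 142.4]
0.75 [270.2, 177.6]
spacer fit (array([ 0.37252932,  0.29261545, -0.21972647]), np.float64(0.18889752055415288))
```

```bash
python3 - <<'E'
from fit import *
xy=(.3725,.2925); r=rot(-.214+np.pi)
env.reach([*xy,.09],r); env.movel([*xy,-.006],r,feed=.08)
print(np.round(status.get_state()["force"],1))
hand.gripper_to(.03); env.pause(.2)
s=status.get_state(); print(s["width"],s["grasp_force"],np.round(s["force"],1),np.round(s["position"],4),s["clock"])
env.movel([*xy,.03],r,feed=.05)
env.movel([*xy,.16],r,feed=.15)
s=status.get_state(); print(s["width"],s["grasp_force"],np.round(s["force"],1),s["clock"])
im,d=get_image("wrist"); K,T=extr("wrist",s); cv2.imwrite("pics/held1.png",im); np.savez("held1.npz",im=im,d=d,K=K,T=T)
C=cloud(d,K,T); m=(np.hypot(C[...,0]-xy[0],C[...,1]-xy[1])<.06)&(C[...,2]<.21)&(C[...,2]>.1)&(d>0)
print(np.histogram(C[...,2][m],bins=np.arange(.1,.211,.01)))
E
```

```text
[-1.   0.5  0.3]
0.05438137589906575 66.11823678016663 [0.6 1.  5.5] [ 0.3732  0.2929 -0.0051] 8.7
0.054258531430744904 65.35608887672424 [ 0.1 -0.2 -2.4] 10.5833
(array([    0,     0,     0,     0,     0,     9,  1881, 18588,  1094,
        1221,  1639]), array([0.1 , 0.11, 0.12, 0.13, 0.14, 0.15, 0.16, 0.17, 0.18, 0.19, 0.2 ,
       0.21]))
```

View pics/held1.png

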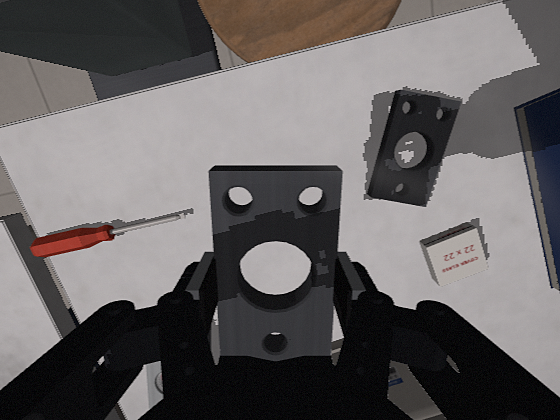

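```bash
cat >> fit.py <<'E'
def heldpose(f,lo,hi):
    """plate rear edge & sides in the tool frame turned so that x' = plate x (tool x flipped): returns x,y of centre, yaw wrt world"""
    d,K,T=f["d"],f["K"],f["T"]; C=cloud(d,K,T); s=f["st"]; yaw=s[3]
    c,sn=np.cos(yaw),np.sin(yaw); dx,dy=C[...,0]-s[0],C[...,1]-s[1]
    X=c*dx+sn*dy; Y=-sn*dx+c*dy
    m=(d>0)&(C[...,2]>lo)&(C[...,2]<hi)&(abs(Y)<.04)&(X<-.02)&(X>-.09)
    n,l,st,_=cv2.connectedComponentsWithStats(m.astype(np.uint8)); m=l==1+np.argmax(st[1:,4])
    X,Y,Z=X[m],Y[m],C[...,2][m]
    ys=np.arange(-.024,.0241,.002); xe=np.array([np.percentile(X[abs(Y-y)<.001],.5) for y in ys]); k=np.polyfit(ys,xe,1)
    side=[(X<-.035)&(X>-.046)]; y0,y1=np.percentile(Y[side[0]],[.3,99.7])
    return dict(edge_x=k[1],slope=k[0],resid=np.std(xe-np.polyval(k,ys)),ylo=y0,yhi=y1,z=np.median(Z))
E
python3 - <<'E'
from fit import *
f=dict(np.load("held1.npz")); f["st"]=(*status.get_state()["position"][:2],0,-.214)
tr=R.from_rotvec(status.get_state()["tcp_rot"]).as_matrix(); print("tool yaw",np.arctan2(-tr[1,0],-tr[0,0]),"tilt",tr[2,:2], status.get_state()["position"])
print(heldpose(f,.170,.182))
# same estimator on the lying spacer and the base
for tag,c,lo,hi in [("spacer1",(.3725,.2924,0,-.214),.006,.016),("base1",(.5608,.1324,0,-.276),.020,.033)]:
    g=dict(np.load(tag+".npz")); g["st"]=c; print(tag,heldpose(g,lo,hi))
E
```

```text
tool yaw -0.2140559168428541 tilt [ 0.00222181 -0.00212852] [0.3717252  0.29202043 0.15841818]
{'edge_x': np.float64(-0.05035484164700038), 'slope': np.float64(-5.7799214747406916e-05), 'resid': np.float64(5.573525025853474e-05), 'ylo': np.float64(-0.027400677684776702), 'yhi': np.float64(0.028293006476777648), 'z': np.float64(0.1746654214753739)}
spacer1 {'edge_x': np.float64(-0.050080204905049774), 'slope': np.float64(0.006551836194293112), 'resid': np.float64(0.00010915648843523504), 'ylo': np.float64(-0.027410560136802042), 'yhi': np.float64(0.02788616654136296), 'z': np.float64(0.010794853745186017)}
base1 {'edge_x': np.float64(-0.0502122498370093), 'slope': np.float64(0.003863899993795678), 'resid': np.float64(5.1922549626077644e-05), 'ylo': np.float64(-0.02773968845159064), 'yhi': np.float64(0.027800470659389794), 'z': np.float64(0.026892403117968172)}
```

```bash
cat >> h.py <<'E'
def settle(p,rv,n=3,feed=.05):
    """iterate the command so that the measured TCP sits on p"""
    cmd=np.array(p,float)
    for _ in range(n):
        env.movel(cmd.tolist(),rv,feed=feed); env.pause(.25)
        e=np.array(p)-status.get_state()["position"]; cmd+=e
    return cmd,e
E
python3 - <<'E'
from fit import *
yaw=-.278; r=rot(yaw+np.pi); c,s=np.cos(yaw),np.sin(yaw)
off=np.array([-.0003,.0004]); t=np.array([.5608,.1324])-np.array([c*off[0]-s*off[1],s*off[0]+c*off[1]])
env.movel([.40,.17,.15],r,feed=.2)
env.movel([*t,.10],r,feed=.2)
cmd,e=settle([*t,.032],r,2); print(np.round(e*1e3,2),np.round(status.get_state()["position"],4),status.get_state()["clock"])
f0=status.get_state()["force"]; print(np.round(f0,2))
z=cmd[2]
for k in range(14):
    z-=.001; env.movel([cmd[0],cmd[1],z],r,feed=.03); st=status.get_state(); df=st["force"]-f0
    print(round(st["position"][2],4),np.round(df,1))
    if df[2]>4: break
tr=R.from_rotvec(st["tcp_rot"]).as_matrix(); print("yaw",np.arctan2(-tr[1,0],-tr[0,0]),st["position"]-[*t,0],st["clock"])
E
```

```text
[0.15 0.01 0.27] [0.5608 0.1319 0.0317] 14.6917
[-0.2  -0.89 -2.45]
0.0309 [0.1 0.4 0.8]
0.0299 [0.7 0.8 0.4]
0.0289 [0.1 0.7 0.9]
0.0279 [-0.2  0.6  1.1]
0.0269 [-0.1  0.5  2.1]
0.0259 [-0.3  1.   0.7]
0.025 [ 0.1  0.4 -0.7]
0.0249 [-2.5  0.1  7.1]
yaw -0.2779360946627487 [1.02243240e-04 3.54482167e-05 2.49091904e-02] 16.6917
```

```bash
python3 - <<'E'
from fit import *
p=status.get_state()["position"]; r=rot(-.278+np.pi)
hand.gripper_to(.085); env.pause(.2)
env.movel([p[0],p[1],.10],r,feed=.08); 
im,d,K,T=look("placed",(.5608,.1324),-.278,.040)
print(deprect(d,K,T,(.56,.132),.035,.046)); g=dict(im=im,d=d,K=K,T=T,st=(.5608,.1324,0,-.278)); print(heldpose(g,.035,.046),status.get_state()["clock"])
E
```

```text
(((561.2359619140625, 132.75503540039062), (56.072898864746094, 100.71112823486328), 74.1087875366211), np.float64(0.04084303611858442))
{'edge_x': np.float64(-0.049894862782208935), 'slope': np.float64(-0.0007905155952877295), 'resid': np.float64(4.950673233594759e-05), 'ylo': np.float64(-0.027224697574190708), 'yhi': np.float64(0.028291948738083873), 'z': np.float64(0.04081029560095065)} 19.1083
```

View pics/placed.png

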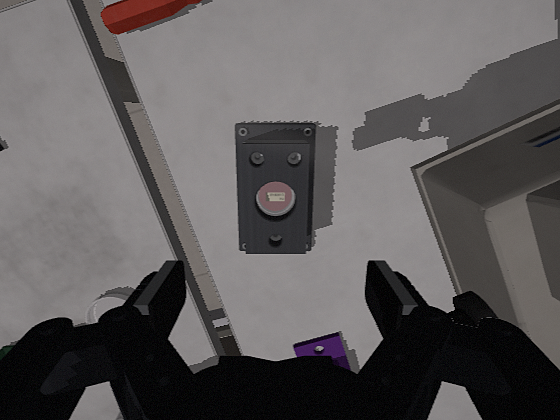

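```bash
python3 - <<'E'
from fit import *
xy=(.4064,-.1450); yaw=.2165; r=rot(yaw+np.pi)
env.reach([*xy,.10],r); cmd,e=settle([*xy,.05],r,2,.1)
env.movel([cmd[0],cmd[1],.010+cmd[2]-.05],r,feed=.06); env.pause(.2)
s=status.get_state(); print(np.round(s["force"],1),np.round(s["position"],4))
hand.gripper_to(.015); env.pause(.3)
s=status.get_state(); print(s["width"],s["grasp_force"],np.round(s["force"],1),np.round(s["position"],4),s["clock"])
env.movel([*xy,.04],r,feed=.04); env.movel([*xy,.15],r,feed=.12); env.pause(.3)
s=status.get_state(); print(s["width"],s["grasp_force"],np.round(s["force"],1),np.round(s["position"],4),s["clock"])
im,d=get_image("wrist"); K,T=extr("wrist",s); cv2.imwrite("pics/held2.png",im)
g=dict(im=im,d=d,K=K,T=T,st=np.array([*s["position"][:2],0,yaw])); np.savez("held2.npz",**g)
tr=R.from_rotvec(s["tcp_rot"]).as_matrix(); print("tool yaw",np.arctan2(-tr[1,0],-tr[0,0]),tr[2,:2])
zt=s["position"][2]-.004; print(heldpose(g,zt-.006,zt+.007))
E
```

```text
[-0.7 -0.6  0.7] [ 0.4068 -0.1452  0.0105]
0.03273562536847307 61.39585018157959 [-0.3 -0.3  3.2] [ 0.4067 -0.1452  0.0103] 23.5583
0.03289069725194398 60.97590208053589 [ 0.4  0.  -1.4] [ 0.4062 -0.1449  0.1494] 25.825
tool yaw 0.21648355526936222 [0.00088076 0.00072107]
{'edge_x': np.float64(-0.05029576981145941), 'slope': np.float64(-0.0011027166330367683), 'resid': np.float64(5.22530137688591e-05), 'ylo': np.float64(-0.02774337410335936), 'yhi': np.float64(0.027864753185018725), 'z': np.float64(0.1459678295911394)}
```

View pics/held2.png

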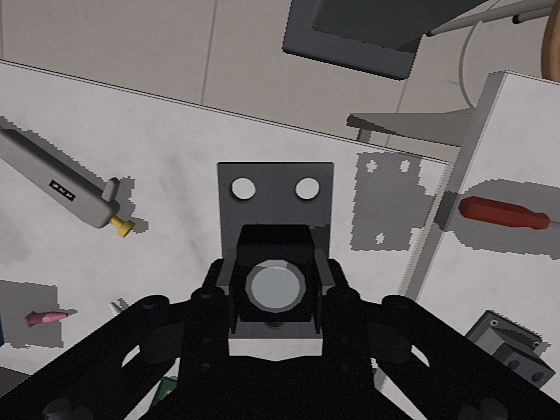

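```bash
python3 - <<'E'
from fit import *
yaw=-.278; r=rot(yaw+np.pi); t=[.5609,.1325]
env.movel([.45,.0,.15],rot(-.03+np.pi),feed=.2)
env.movel([*t,.13],r,feed=.18)
cmd,e=settle([*t,.075],r,2,.06); print(np.round(e*1e3,2))
cmd[2]-=.0147; env.movel(cmd.tolist(),r,feed=.03); env.pause(.3)
s=status.get_state(); cmd+=np.array([*t,.0603])-s["position"]; env.movel(cmd.tolist(),r,feed=.02); env.pause(.4)
s=status.get_state(); tr=R.from_rotvec(s["tcp_rot"]).as_matrix()
print(np.round(s["position"],4),"yaw",np.arctan2(-tr[1,0],-tr[0,0]),tr[2,:2].round(4),s["width"],np.round(s["force"],1),s["clock"])
im,d=get_image("wrist"); K,T=extr("wrist",s); cv2.imwrite("pics/final.png",im)
print(heldpose(dict(d=d,K=K,T=T,st=np.array([*t,0,yaw])),.05,.062))
im2,d2=get_image("side"); u,v=proj(np.array([.56,.13,.05]),*extr("side")); u,v=int(u),int(v); print(u,v)
c=im2[max(v-60,0):v+60,max(u-80,0):u+80]; cv2.imwrite("pics/both.png",np.hstack([cv2.resize(im,(400,300)),cv2.resize(c,(400,300),interpolation=cv2.INTER_CUBIC)]))
E
```

```text
[0.24 0.05 0.48]
[0.5608 0.1325 0.06  ] yaw -0.2779857763212039 [-0. -0.] 0.03263306034101663 [ 0.5 -0.7 -0.3] 31.2917
{'edge_x': np.float64(-0.05047646922281015), 'slope': np.float64(-0.0002275100176730059), 'resid': np.float64(4.977163916778867e-05), 'ylo': np.float64(-0.027408190010003768), 'yhi': np.float64(0.02822941770259998), 'z': np.float64(0.0564797741965779)}
269 213
```

View pics/both.png

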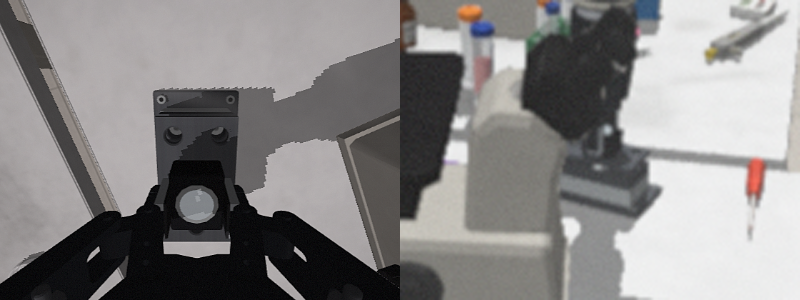

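```bash
python3 - <<'E'
from h import *
print(workorder.finish_job())
E
```

```text
the job is handed in; nothing more can be done
None
```

The job is handed in: the spacer is lying on the base about 0.5 mm off centre by the wrist camera, and the arm is holding the cover level about 10 mm above it, lined up with the threaded holes to within about 0.5 mm, at 31 s on the robot's clock.

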